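# Unclamp the slide carrier and lay it on the sloping drain rack

## Robot

A 6-joint arm with a two-finger parallel gripper is mounted at the origin on the work surface. World frame = base frame: x ahead of the robot, y to its left, z up, the work surface at z = 0. Lengths are in m, angles in rad, forces in N, time in s.
With the tool pointing down it reaches from about 0.3 to 0.875 m from the base axis. Payload 6.4 kg.
Tool frame: the origin (TCP) lies midway between the tips of the shut fingers; the grasp point (between the pads) lies 19 mm behind it; z points along the fingers, y is the line along which they close (so a half turn about z gives the same grasp; the last joint's range is limited). The gripper opens to 85 mm and grips with 20 to 120 N. Pads are 22 mm wide; open, the fingers measure 114 mm over their backs; the gripper's body (76 mm by 85 mm) begins 54 mm behind the grasp point. The pads swing forward as they close: fully open they stand 13 mm farther back than shut.
Start: joints at [-1.349, 0.181, 1.607, -0, 1.354, -0.206], TCP at [0.239, -0.523, 0.231] pointing down, gripper open.
Joint ranges: [-2.99, 2.99], [-0.89, 2.07], [0.3, 2.58], [-1.14, 4.28], [0, 2.63], [-3.12, 3.12]. Speed limits (rad/s): [2.57, 2.57, 3.01, 3.14, 3.14, 3.14].

## Interface

Orientations are given as a unit quaternion [w, x, y, z].
In Python, from bench import ctrl gives the robot as it stands. The module is installed in compiled form; this text tells all that it offers.
- The arm moves only by the tool move_arm, never from a script. Its argument "plan" is one flat list of numbers, 6 for each row, row after row: the shift along the world's x, y, z in units of 50 mm (1.0 is 50 mm), then the turn, a rotation vector about the world's x, y, z in rad. A call has 1 to 10 rows; each row is the pose to reach, as a shift and turn from the pose commanded when the call began; what a row does not reach only later rows make up. A row lasts 1/8 s, in which the tool goes at most 62.5 mm and 10.7 degrees, less where a joint would pass 70% of its speed; a pose out of reach is approached as far as the arm can. A call with a gripper value outside its range is refused whole. "grip" is the finger opening in mm, from 0 to 85.4, set as the call begins (left out, the last holds). The fingers move at their own pace and stop on an object; the grip force is fixed at half the most. Time passes only in rows, so rows that repeat a pose let the fingers close. It gives the time, the measured TCP pose, the force, the opening and the grip force at its end, in the units of the state.
- ctrl.get_obs(): the state, without advancing time (a new reading comes with each control period).
- ctrl.camera(name): name is "side" or "top" or "wrist"; returns a dict with "pixels" (480x640x3 uint8, red, green, blue), "fx", "fy", "cx", "cy" (pixels), "origin" and "attitude" of the camera in the world. Camera axes: x right, y down, z forward; pixel columns grow to the right and rows downward; lengths in m; the calibration is good to about 2 mm. A picture is of the moment at which its call begins. There is no depth.
- ctrl.hand_in(): hands the job in; it is judged then, once.
The state is a dict: "time_s": time; "q": joint angles; "dq": joint speeds; "joint_efforts": joint torques, N m; "eef_pos": TCP position; "eef_rot": TCP orientation; "wrist_force": force on the tool from outside, world axes, zero at the start; "torque": the same for the moment, N m; "opening": opening from 0.0 (shut) to 1.0 (fully open); "grasp_force": force on a finger pad.
Only numpy, scipy, OpenCV 4.12 (cv2) and the standard library are available. Lean on these libraries where they do the work, as an engineer would, in place of code of your own. Each camera call takes 0.05 s, during which the arm holds its last target. There are 200 camera calls.

## Task

The freshly mounted slide carrier is clamped in the jig: swing the clamp arm up past centre so that it stays open by itself, and only then lift the carrier out. Lay it on the empty bay of the sloping drain rack, the one with the drip dish under it, lying the same way up and round as the two carriers stored there: flat and square on both narrow rails, grip rib towards the high end, low edge down against the stops. Do not drop it, leave the clamp open, and do not disturb the stored carriers, the bottle or the jar.

Things in the scene. Friction and masses are not known exactly. Their poses are not given: they have to be found in the camera images.
- jig: Grey fixed clamping jig: a base 126 mm (its x) by 138 mm (its y), 20 mm high, origin at the centre of its underside. On its top, centred at x 0, y -28 mm, is the carrier's nest, 20 mm above the bench, long side along x, between steel ledges 4 mm high (2 mm clearance all round). Two clamp cheeks, reaching 60 mm above the bench, stand at x -32, y +47 mm.
- clamp (a joint): Angle (rad) of the steel clamp arm: 0 shut, arm level along the jig's -y, its rubber foot on the carrier; grows as the arm swings up about the jig's x direction; 1.57 upright; end stop 1.95, leaning away from the carrier. Free hinge: short of upright it falls shut by its weight (0.12 N m), past upright it falls to the open stop and stays.
- clamp_knob (a point): Centre of the black ball knob, 22 mm in diameter, at the free end of the clamp arm, 135 mm from the hinge axis; 46.5 mm above the bench when shut, and free all round. The arm is a bar 12 mm wide, 10 mm thick. The foot reaches the carrier 75 mm from the hinge.
- clamp_hinge (a point): Point on the clamp's hinge axis, at jig x -32, y +47 mm, 46.5 mm above the bench.
- carrier_grip (a point): Middle of the slide carrier's grip rib, 18 mm above the plate's underside and 18 mm from the plate's centre towards +x. The rib stands on the plate, along x: 40 mm long, 12 mm thick (y), 26 mm high above the plate (z). z is the plate's upward normal. In the jig its x and y lie along the jig's, this point 38 mm above the bench.
- carrier: The slide carrier clamped in the jig, aluminium, about 130 g: a plate 100 mm (its x) by 66 mm (its y) by 5 mm with two glass slides inlaid along x either side of the grip rib, 1.5 mm proud at most. Origin at the centre of its underside; axes as carrier_grip.
- rack: Steel drain rack, origin on the bench under its middle. Bays at y -95, 0, +95 mm, each two rails 5 mm wide, centred 20 mm either side of the bay's middle, rising to the rack's +x at 22 deg (0.384 rad), tops 75 mm high at x 0. Stops 8 mm high end the rails 50 mm down-slope of x 0. A carrier against the stops has its underside's centre at x 0, 75 mm high, and its rib's middle at x 10, 98 mm high.
- drip_dish: Dark steel drip dish, fixed, 120 mm (its x) by 70 mm, 14 mm high, on the bench under the empty bay; origin at the centre of its underside and of the bay (rack x 0); its axes are along the rack's.
- stored_a_grip (a point): Grip rib of a carrier stored in one of the other bays, same form and size as the carrier in the jig; point and axes as carrier_grip. It lies on its rails, low edge at the stops. To be left alone.
- stored_b_grip (a point): Grip rib of a carrier stored in the remaining bay, same form and size as the carrier in the jig; point and axes as carrier_grip. It lies on its rails, low edge at the stops. To be left alone.
- bottle_mid (a point): Amber reagent bottle, 52 mm in diameter, 150 mm high, standing on the bench; point on its axis, 75 mm up. To be left alone.
- jar_mid (a point): Glass jar with lid, 58 mm in diameter, 85 mm high, standing on the bench; point on its axis, 42 mm up. To be left alone.
Things that resemble listed ones, but are neither listed nor needed, are in the scene too. Leave any green or yellow look-alike of the carrier alone.

How it is judged:
By the outcome, as a careful person would: the job done as asked, in the order asked, and still so for the second after the job is handed in, with the robot touching nothing.
It also fails if it takes over 67 s, if anything falls off the work surface, if the arm or the gripper's body presses on something with over 40 N, if the wrist force passes 120 N, or if a joint passes its speed limit or range.

## Working session

There is one attempt and no reset: what is moved stays moved. The work goes in short steps, Python scripts to look and compute and a tool call to move; the robot and the scene stay as the last step left them, time stands still between calls to the robot, and variables do not carry over. Pictures are saved under pics/ and viewed, at most 10 in all, crops included, and the job is handed in when it is done.

Besides the shell and the picture viewer there is one more tool, called after ">>>" in YAML: its name, and indented under it one key for each argument. move_arm: Moves the arm, as the interface text tells. Its arguments: {"type":"object","properties":{"plan":{"type":"array"},"grip":{"type":"number"}},"required":["plan"]}

```bash
mkdir -p pics; python3 - <<'E'
from bench import ctrl
import cv2,pickle
d={}
for n in("side","top"):
    c=ctrl.camera(n);d[n]=c
    cv2.imwrite(f"pics/{n}0.png",cv2.cvtColor(c["pixels"],cv2.COLOR_RGB2BGR))
    print(n,c["fx"],c["fy"],c["cx"],c["cy"],c["origin"],c["attitude"])
pickle.dump(d,open("d0.pkl","wb"))
o=ctrl.get_obs();print(o["eef_pos"],o["eef_rot"],o["time_s"])
E
```

```text
side 485.54673300305694 485.54673300305694 312.9641323803265 236.6173126175561 [-0.15328038  0.89238209  0.69737314] [ 0.17040221 -0.30963128  0.8010713  -0.4830904 ]
top 603.968339265294 603.968339265294 315.3333830487302 237.14226921223047 [0.44937479 0.06247348 1.37264245] [ 0.02363796 -0.70569914  0.70786648 -0.01884208]
[ 0.23843241 -0.52269218  0.23048533] [-7.89429000e-04  9.77212921e-01  2.12259941e-01 -2.48055328e-05] 0.1
```

View pics/top0.png

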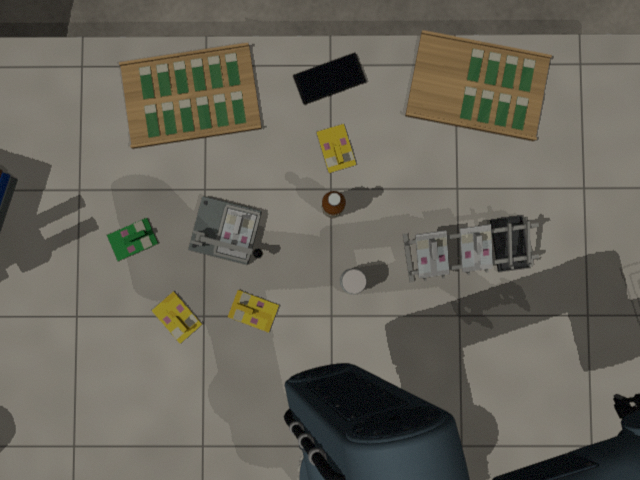

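View pics/side0.png

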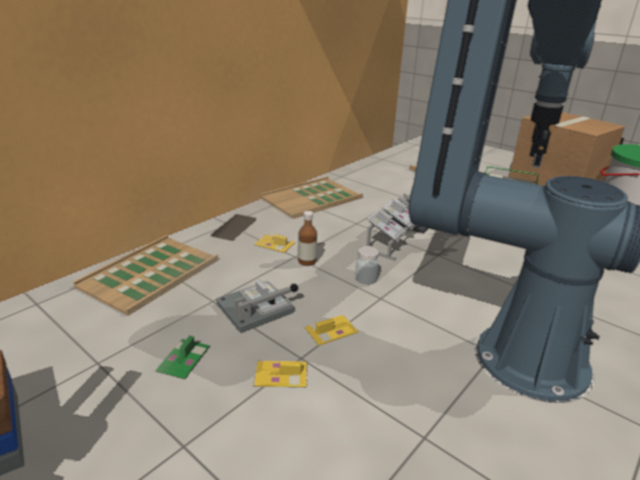

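Top: jig around (228,230) with the knob at (258,254); rack around (470,245), empty bay with the dark dish at (512,243); bottle (334,203), jar (354,281). Now I'll enlarge the jig and rack.

```bash
python3 - <<'E'
import cv2
a=cv2.imread("pics/top0.png")
def crop(im,x,y,w,h,s,n):
    c=cv2.resize(im[y:y+h,x:x+w],None,fx=s,fy=s,interpolation=cv2.INTER_CUBIC)
    for i in range(0,w,10):
        cv2.line(c,(i*s,0),(i*s,6 if i%50 else 14),(0,0,255),1)
        if i%20==0: cv2.putText(c,str(x+i),(i*s,24),0,.4,(0,0,255),1)
    for i in range(0,h,10):
        cv2.line(c,(0,i*s),(6,i*s),(0,0,255),1)
        if i%20==0: cv2.putText(c,str(y+i),(8,i*s+5),0,.4,(0,0,255),1)
    cv2.imwrite(n,c)
crop(a,180,185,100,90,8,"pics/jig.png") if 0 else crop(a,180,188,100,75,8,"pics/jig.png")
crop(a,400,205,156,80,5,"pics/rack.png")
E
```

```text
(no output)
```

View pics/jig.png

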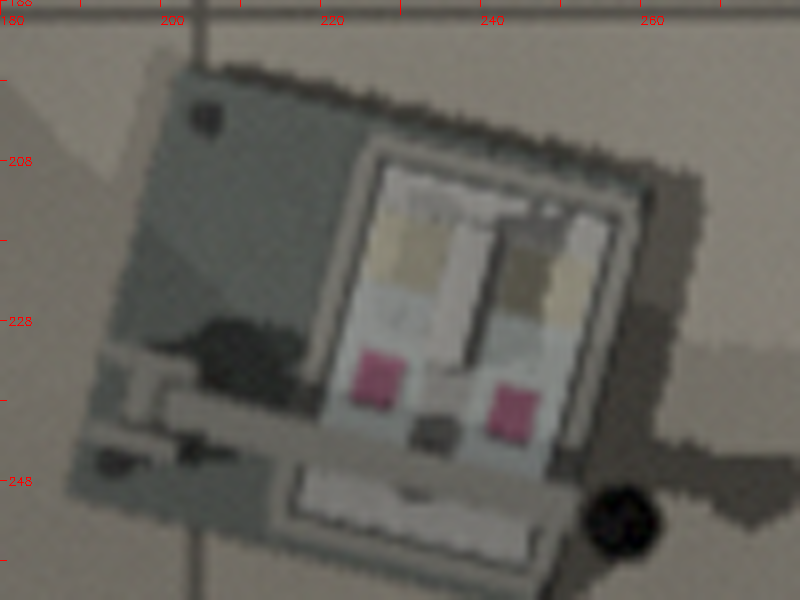

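View pics/rack.png

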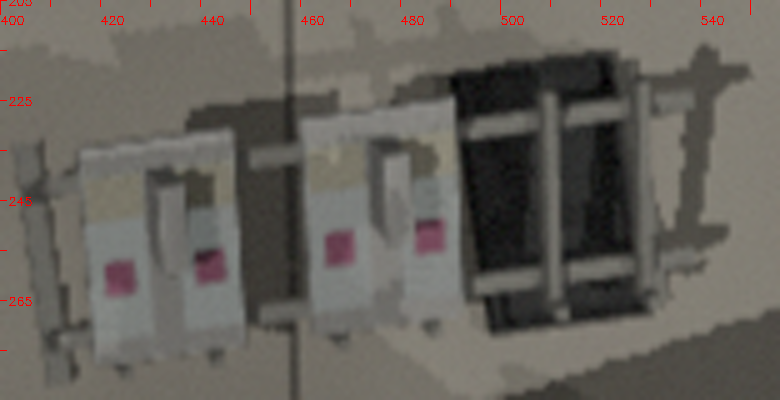

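Jig: its −y points right and slightly down (arm from (198,237) to the knob at (257.5,253.2)), rib top centre at about (238,224.4). Rack: stored rib tops at (434.4,250.6) and (479.4,244.4), rib ends towards the image top (+x); empty rails at columns 510 and 528.

```bash
cat > h.py <<'E'
import numpy as np,pickle
from scipy.spatial.transform import Rotation as R
from scipy.optimize import least_squares
def q2R(q): return R.from_quat([q[1],q[2],q[3],q[0]])
def proj(c,P):
    p=q2R(c["attitude"]).inv().apply(np.atleast_2d(P)-c["origin"])
    return np.c_[c["fx"]*p[:,0]/p[:,2]+c["cx"],c["fy"]*p[:,1]/p[:,2]+c["cy"]]
def unproj(c,uv,z):
    d=q2R(c["attitude"]).apply([(uv[0]-c["cx"])/c["fx"],(uv[1]-c["cy"])/c["fy"],1])
    return c["origin"]+d*(z-c["origin"][2])/d[2]
def place(v,L): return R.from_euler('z',v[2]).apply(np.atleast_2d(L))+[v[0],v[1],0]
def fit(c,L,uv,v0):
    r=least_squares(lambda v:(proj(c,place(v,L))-uv).ravel(),v0,loss='soft_l1')
    return r.x,(proj(c,place(r.x,L))-uv).round(1)
E
python3 - <<'E'
from h import *
d=pickle.load(open("d0.pkl","rb"));c=d["top"]
L=np.array([[63,69,20],[-63,69,20],[63,-69,20],[-63,-69,20],[-32,-88,46.5],
[50,5,25],[50,-61,25],[-50,5,25],[-50,-61,25],[18,-28,51]])/1e3
uv=np.array([[202.6,196.5],[188.5,249.5],[261.2,211.7],[248.1,262.7],[257.5,253.2],[228.1,209.2],[256.5,214.9],[217.1,251.1],[246.2,257.4],[238,224.4]])
v,r=fit(c,L,uv,[.42,.26,-.26]);print("jig",v,"\n",r)
for n,p in(("knob",[-.032,-.088,.0465]),("hinge",[-.032,.047,.0465]),("rib",[.018,-.028,.038])): print(n,place(v,p))
print("rib direct",unproj(c,[238,224.4],.051),"knob direct",unproj(c,[257.5,253.2],.0465))
S=R.from_euler('y',-22,degrees=True)
L=[];uv=[]
for y,rt,cs in((.095,(172,228),[(80,152),(233,132),(97,362),(243,352)]),(0,(397,197),[(300,118),(452,97),(314,325),(463,318)])):
    for l,p in zip([(18,0,31),(50,33,0),(50,-33,0),(-50,33,5),(-50,-33,5)],[rt]+cs):
        L.append(S.apply(np.array(l)/1e3)+[0,y,.075]);uv.append((p[0]/5+400,p[1]/5+205))
L.append([0,-.095,.014]);uv.append((512,243.8))
v,r=fit(c,np.array(L),np.array(uv),[.43,-.3,0.1]);print("rack",v,"\n",r)
print("rails y",[ (place(v,[0,-.095+s,0])).round(3) for s in(.02,-.02)])
for x in(-.046,0,.046): print(x,proj(c,place(v,[[x,-.075,.075+x*.404],[x,-.115,.075+x*.404]])).round(1).tolist())
print("bay rib",place(v,[.010,-.095,.098]))
print("bottle",unproj(c,[334,199],.15),"jar",unproj(c,[354,281],.085))
E
```

```text
jig [ 0.54695778  0.27420289 -0.24467002] 
 [[-0.1 -0.6]
 [-0.1  0.6]
 [ 0.5 -1.3]
 [-0.1  2.1]
 [ 0.9 -0.2]
 [ 0.1 -1.2]
 [ 0.2  0.1]
 [-0.   0.1]
 [-0.5  0.9]
 [-0.7 -0.1]]
knob [[0.49459404 0.19657532 0.0465    ]]
hinge [[0.52729593 0.32755466 0.0465    ]]
rib [[0.55763908 0.24267655 0.038     ]]
rib direct [0.55749763 0.24115177 0.051     ] knob direct [0.49422987 0.19856003 0.0465    ]
rack [ 0.50238796 -0.27387313  0.12866247] 
 [[ 0.7  0.5]
 [-0.6 -1.2]
 [-0.4 -1.3]
 [-0.3  1. ]
 [ 0.7 -1. ]
 [ 0.8  0.8]
 [-0.2 -0.3]
 [ 0.2 -0.2]
 [-0.2  2.6]
 [ 0.2  0. ]
 [-1.   0.1]]
rails y [array([[ 0.512, -0.348,  0.   ]]), array([[ 0.517, -0.388,  0.   ]])]
-0.046 [[511.3, 265.1], [529.5, 262.7]]
0 [[510.8, 243.7], [529.2, 241.2]]
0.046 [[510.3, 221.8], [529.0, 219.3]]
bay rib [[ 0.52449455 -0.36680482  0.098     ]]
bottle [0.6005882  0.03244824 0.15      ] jar [ 0.43318711 -0.01082619  0.085     ]
```

>>> move_arm:
  plan: [1.1, 1.1, 0, 0, 0, 0.1, 1.0, 2.3, -0.1, 0, 0, 0.25, 1.5, 3.5, -0.3, 0, 0, 0.4, 2, 4.7, -0.4, 0, 0, 0.55, 2.4, 5.9, -0.5, 0, 0, 0.7, 2.8, 7.1, -0.6, 0, 0, 0.9, 3.2, 8.3, -0.7, 0, 0, 0.9, 3.6, 9.5, -0.8, 0, 0, 0.9, 4, 10.6, -0.8, 0, 0, 0.9, 4.4, 11.7, -0.8, 0, 0, 0.9]
  grip: 50

```text
time_s: 1.35
eef_pos: [0.4553, 0.0545, 0.1912]
eef_rot: [0.0, 0.788, 0.616, -0.0]
wrist_force: [1.3, -0.4, -0.4]
opening: 0.587
grasp_force: 0.0
```

>>> move_arm:
  plan: [0.3, 1.0, 0, 0, 0, 0, 0.5, 1.9, 0, 0, 0, 0, 0.71, 2.71, 0, 0, 0, 0, 0.71, 2.71, -0.5, 0, 0, 0, 0.71, 2.71, -0.5, 0, 0, 0]

```text
time_s: 1.98
eef_pos: [0.4887, 0.1881, 0.1641]
eef_rot: [-0.001, 0.787, 0.617, -0.002]
wrist_force: [-0.1, 0.5, -0.1]
opening: 0.585
grasp_force: 0.0
```

```bash
python3 - <<'E'
from bench import ctrl
from h import *
import cv2
c=ctrl.camera("wrist");pickle.dump(c,open("w1.pkl","wb"))
im=cv2.cvtColor(c["pixels"],cv2.COLOR_RGB2BGR)
print(ctrl.get_obs()["eef_pos"],ctrl.get_obs()["q"])
for p in([.4944,.1976,.0465],[.5576,.2425,.051]):
    u=proj(c,p)[0];print(u);cv2.drawMarker(im,tuple(int(t) for t in u),(0,0,255),0,14,1)
cv2.imwrite("pics/w1.png",im)
E
```

```text
[0.48959773 0.18782685 0.16536476] [ 1.39791833e-01  1.40926162e-01  1.79370301e+00 -8.20109358e-05
  1.20994710e+00  3.82553155e-01]
[326.19131393 218.25743291]
[400.69439701 136.01262266]
```

View pics/w1.png

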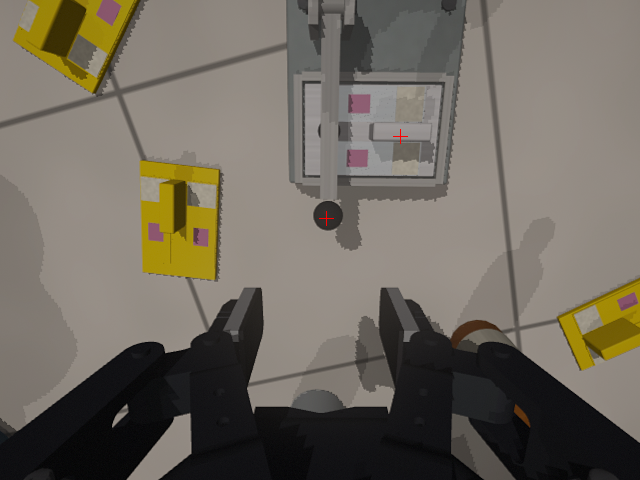

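Wrist view: knob at (328,215.5), rib top centre at (401,131), both within a few pixels of the predicted marks; the path is clear.

```bash
python3 - <<'E'
from h import *
c=pickle.load(open("w1.pkl","rb"))
for u,z in(((328,215.5),.0465),((401,131),.051)): print(unproj(c,u,z))
for u in((372,131),(432,131.5)): print(unproj(c,u,.051))
print(c["fx"],c["origin"])
E
```

```text
[0.49619402 0.1993159  0.0465    ]
[0.55838786 0.24568411 0.051     ]
[0.53924953 0.25041398 0.051     ]
[0.57877674 0.24030946 0.051     ]
359.41056815353267 [0.50663963 0.25778493 0.30648926]
```

>>> move_arm:
  plan: [0.12, 0.21, 0, 0, 0, 0, 0.12, 0.21, -0.8, 0, 0, 0, 0.12, 0.21, -1.5, 0, 0, 0, 0.12, 0.21, -2.2, 0, 0, 0, 0.12, 0.21, -2.7, 0, 0, 0, 0.12, 0.21, -2.76, 0, 0, 0, 0.12, 0.21, -2.76, 0, 0, 0]

```text
time_s: 2.9
eef_pos: [0.4978, 0.1986, 0.0294]
eef_rot: [0.0, 0.788, 0.616, 0.001]
wrist_force: [0.0, -0.8, 0.2]
opening: 0.585
grasp_force: 0.0
```

>>> move_arm:
  plan: [0, 0, 0, 0, 0, 0, 0, 0, 0, 0, 0, 0, 0, 0, 0, 0, 0, 0, 0, 0, 0, 0, 0, 0, 0, 0, 0, 0, 0, 0, 0, 0, 0, 0, 0, 0]
  grip: 10

```text
time_s: 3.65
eef_pos: [0.496, 0.199, 0.03]
eef_rot: [-0.001, 0.788, 0.616, -0.0]
wrist_force: [-7.7, 2.4, 11.3]
opening: 0.22
grasp_force: 58.2
```

>>> move_arm:
  plan: [0, 0, 0, 0, 0, 0, 0, 0, 0, 0, 0, 0, 0, 0, -0.16, 0, 0, 0, 0, 0, -0.16, 0, 0, 0]
  grip: 45

```text
time_s: 4.15
eef_pos: [0.496, 0.1982, 0.0194]
eef_rot: [-0.0, 0.788, 0.616, -0.001]
wrist_force: [-0.3, -0.1, -0.5]
opening: 0.531
grasp_force: 0.0
```

>>> move_arm:
  plan: [0, 0, 0, 0, 0, 0, 0, 0, 0, 0, 0, 0, 0, 0, 0, 0, 0, 0, 0, 0, 0, 0, 0, 0, 0, 0, 0, 0, 0, 0]
  grip: 10

```text
time_s: 4.78
eef_pos: [0.4958, 0.1985, 0.0203]
eef_rot: [-0.001, 0.788, 0.616, -0.001]
wrist_force: [-5.4, 0.2, 5.1]
opening: 0.225
grasp_force: 58.4
```

>>> move_arm:
  plan: [0, 0.01, 0.27, 0, 0, 0, 0.01, 0.05, 0.54, 0, 0, 0, 0.03, 0.12, 0.8, 0, 0, 0, 0.05, 0.21, 1.05, 0, 0, 0, 0.08, 0.32, 1.29, 0, 0, 0, 0.11, 0.46, 1.52, 0, 0, 0, 0.15, 0.62, 1.74, 0, 0, 0, 0.2, 0.79, 1.94, 0, 0, 0, 0.25, 0.99, 2.12, 0, 0, 0, 0.3, 1.2, 2.27, 0, 0, 0]

```text
time_s: 6.02
eef_pos: [0.5114, 0.2594, 0.1342]
eef_rot: [-0.0, 0.788, 0.616, -0.0]
wrist_force: [-2.7, 2.0, -8.1]
opening: 0.222
grasp_force: 58.7
```

>>> move_arm:
  plan: [0.06, 0.23, 0.13, 0, 0, 0, 0.12, 0.47, 0.24, 0, 0, 0, 0.18, 0.71, 0.33, 0, 0, 0, 0.24, 0.97, 0.39, 0, 0, 0, 0.31, 1.23, 0.42, 0, 0, 0, 0.37, 1.49, 0.43, 0, 0, 0, 0.44, 1.75, 0.41, 0, 0, 0, 0.5, 2.01, 0.36, 0, 0, 0, 0.55, 2.2, 0.3, 0, 0, 0, 0.55, 2.2, 0.3, 0, 0, 0]

```text
time_s: 7.28
eef_pos: [0.539, 0.3689, 0.1482]
eef_rot: [-0.0, 0.787, 0.616, -0.0]
wrist_force: [0.1, 0.3, -0.4]
opening: 0.116
grasp_force: 0.0
```

>>> move_arm:
  plan: [0, 0, 0, 0, 0, 0, 0, 0, 0, 0, 0, 0, 0, 0, 0, 0, 0, 0, 0, 0, 0.5, 0, 0, 0, 0, 0, 1.1, 0, 0, 0, 0, 0, 1.5, 0, 0, 0, 0, -1, 1.5, 0, 0, 0, 0, -2, 1.5, 0, 0, 0]
  grip: 50

```text
time_s: 8.28
eef_pos: [0.539, 0.2676, 0.2241]
eef_rot: [0.0, 0.787, 0.617, 0.0]
wrist_force: [-0.0, -0.0, 0.3]
opening: 0.581
grasp_force: 0.0
```

```bash
python3 - <<'E'
from bench import ctrl
from h import *
import cv2
c=ctrl.camera("wrist");pickle.dump(c,open("w2.pkl","wb"))
im=cv2.cvtColor(c["pixels"],cv2.COLOR_RGB2BGR)
print(ctrl.get_obs()["eef_pos"],ctrl.get_obs()["q"])
cv2.imwrite("pics/w2.png",im)
E
```

```text
[0.53927025 0.26195841 0.22371294] [ 0.25642971  0.24264562  1.54904957 -0.00379614  1.3513864   0.5020868 ]
```

View pics/w2.png

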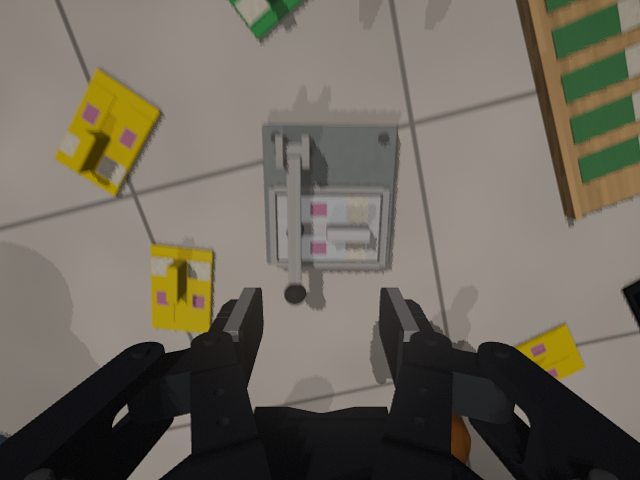

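The wrist view shows that the knob slipped out of the grip: the arm is shut again (knob at (295,293)) and the carrier is still in its nest. I'll try again by cradling the ball from below with a tilted, nearly shut gripper and pushing it along its arc.

>>> move_arm:
  plan: [-0.2, -0.5, 0, 0.13, -0.03, 0, -0.4, -1.0, 0, 0.26, -0.065, 0, -0.6, -1.5, 0, 0.39, -0.1, 0, -0.8, -2, -0.2, 0.52, -0.13, 0, -1.0, -2.5, -0.6, 0.65, -0.16, 0, -1.26, -2.87, -1.0, 0.762, -0.19, 0, -1.26, -2.87, -1.4, 0.762, -0.19, 0, -1.26, -2.87, -1.4, 0.762, -0.19, 0, -1.26, -2.87, -1.4, 0.762, -0.19, 0, -1.26, -2.87, -1.4, 0.762, -0.19, 0]
  grip: 8

```text
time_s: 9.57
eef_pos: [0.4768, 0.1252, 0.1549]
eef_rot: [-0.235, 0.727, 0.57, 0.302]
wrist_force: [-0.1, -0.4, -0.2]
opening: 0.092
grasp_force: 0.0
```

```bash
python3 - <<'E'
from bench import ctrl
from h import *
o=ctrl.get_obs();M=q2R(o["eef_rot"]).as_matrix();print(o["eef_pos"],o["q"],o["opening"]);print(M.round(3))
E
```

```text
[0.47675233 0.12523818 0.15486833] [-0.49377176  0.10722963  2.08372328  0.79137302  1.29774297 -0.61548618] 0.09213486906711991
[[ 0.167  0.971  0.172]
 [ 0.687 -0.24   0.686]
 [ 0.707  0.003 -0.708]]
```

>>> move_arm:
  plan: [-0.02, -0.13, -0.5, 0, 0, 0, -0.02, -0.13, -1.0, 0, 0, 0, -0.02, -0.13, -1.32, 0, 0, 0, -0.02, -0.13, -1.32, 0, 0, 0, 0.07, 0.22, -1.68, 0, 0, 0, 0.16, 0.57, -2.04, 0, 0, 0, 0.25, 0.92, -2.4, 0, 0, 0, 0.33, 1.25, -2.74, 0, 0, 0, 0.33, 1.25, -2.74, 0, 0, 0, 0.33, 1.25, -2.74, 0, 0, 0]

```text
time_s: 10.82
eef_pos: [0.4934, 0.1872, 0.0179]
eef_rot: [-0.235, 0.727, 0.57, 0.302]
wrist_force: [-0.2, -0.5, -0.0]
opening: 0.094
grasp_force: 0.0
```

>>> move_arm:
  plan: [0.03, 0.11, 0.11, 0, 0, 0, 0.03, 0.12, 0.38, 0, 0, 0, 0.04, 0.16, 0.65, 0, 0, 0, 0.06, 0.23, 0.91, 0, 0, 0, 0.08, 0.32, 1.16, 0, 0, 0, 0.11, 0.43, 1.4, 0, 0, 0, 0.14, 0.57, 1.63, 0, 0, 0, 0.18, 0.73, 1.85, 0, 0, 0, 0.23, 0.9, 2.05, 0, 0, 0, 0.28, 1.1, 2.23, 0, 0, 0]

```text
time_s: 12.08
eef_pos: [0.5067, 0.2432, 0.1289]
eef_rot: [-0.236, 0.728, 0.569, 0.302]
wrist_force: [0.2, -1.3, 0.7]
opening: 0.092
grasp_force: 0.5
```

```bash
python3 - <<'E'
from bench import ctrl
from h import *
import cv2
c=ctrl.camera("wrist")
s=ctrl.camera("side")
a=cv2.resize(c["pixels"],(400,300));b=cv2.resize(s["pixels"][200:380,160:400],(400,300),interpolation=2)
cv2.imwrite("pics/w3.png",cv2.cvtColor(np.hstack([a,b]),cv2.COLOR_RGB2BGR))
o=ctrl.get_obs();print(o["eef_pos"],o["wrist_force"])
E
```

```text
[0.50694337 0.24357365 0.12936586] [ 0.83097102 -1.14092804  0.33194793]
```

View pics/w3.png

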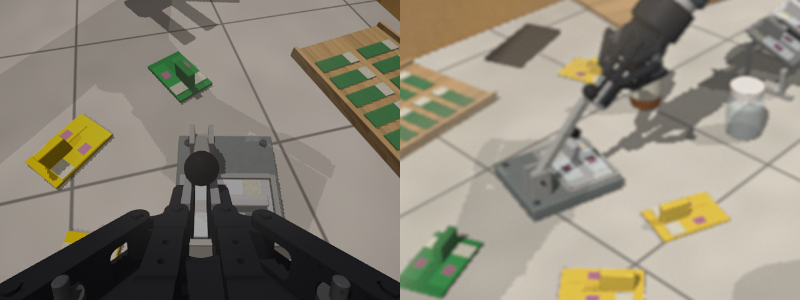

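The arm is cradled and about 0.9 rad up, with its ball at (201,167) resting between the fingers. I'll carry on past centre.

>>> move_arm:
  plan: [0.05, 0.21, 0.16, 0, 0, 0, 0.11, 0.44, 0.29, 0, 0, 0, 0.17, 0.68, 0.4, 0, 0, 0, 0.23, 0.93, 0.49, 0, 0, 0, 0.3, 1.18, 0.55, 0, 0, 0, 0.36, 1.44, 0.58, 0, 0, 0, 0.43, 1.7, 0.58, 0, 0, 0, 0.49, 1.97, 0.56, 0, 0, 0, 0.56, 2.22, 0.53, 0, 0, 0, 0.56, 2.22, 0.53, 0, 0, 0]

```text
time_s: 13.42
eef_pos: [0.5343, 0.3544, 0.1545]
eef_rot: [-0.236, 0.727, 0.57, 0.301]
wrist_force: [0.1, -0.1, -0.3]
opening: 0.094
grasp_force: 0.0
```

>>> move_arm:
  plan: [-0.15, -0.6, 0.2, 0, 0, 0, -0.3, -1.2, 0.6, 0, 0, 0, -0.3, -1.2, 1.2, -0.18, 0.045, 0, -0.3, -1.2, 1.2, -0.36, 0.09, 0, -0.3, -1.2, 1.2, -0.54, 0.135, 0, -0.3, -1.2, 1.2, -0.72, 0.18, 0, -0.3, -1.2, 1.2, -0.762, 0.19, 0, -0.3, -1.2, 1.2, -0.762, 0.19, 0, -0.3, -1.2, 1.2, -0.762, 0.19, 0]
  grip: 40

```text
time_s: 14.55
eef_pos: [0.5194, 0.2929, 0.2144]
eef_rot: [-0.0, 0.788, 0.616, -0.0]
wrist_force: [0.2, 1.3, 0.7]
opening: 0.471
grasp_force: 0.0
```

```bash
python3 - <<'E'
from bench import ctrl
from h import *
import cv2
c=ctrl.camera("wrist");pickle.dump(c,open("w4.pkl","wb"))
s=ctrl.camera("side")
b=cv2.resize(s["pixels"][200:380,160:400],(320,240),interpolation=2)
a=c["pixels"].copy();a[240:,:320]=b
cv2.imwrite("pics/w4.png",cv2.cvtColor(a,cv2.COLOR_RGB2BGR))
o=ctrl.get_obs();print(o["eef_pos"],o["q"]);print(q2R(o["eef_rot"]).as_matrix().round(3))
E
```

```text
[0.51961878 0.2925497  0.21466331] [3.13638908e-01 2.42232798e-01 1.56834664e+00 5.30833761e-04
 1.33119319e+00 5.57838041e-01]
[[ 0.242  0.97  -0.   ]
 [ 0.97  -0.242  0.   ]
 [ 0.    -0.    -1.   ]]
```

View pics/w4.png

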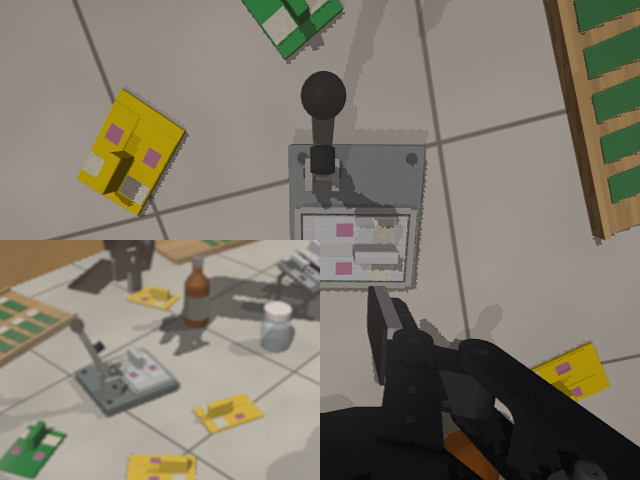

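Clamp is open past centre, knob at (323,95), and the rib is at about (376,254). Next: go above the rib and turn.

>>> move_arm:
  plan: [0.4, -0.5, 0, 0, 0, 0, 0.77, -0.98, 0, 0, 0, -0.1, 0.77, -0.98, 0, 0, 0, -0.28, 0.77, -0.98, 0, 0, 0, -0.46, 0.77, -0.98, 0, 0, 0, -0.64, 0.77, -0.98, 0, 0, 0, -0.82, 0.77, -0.98, 0, 0, 0, -1.0, 0.77, -0.98, 0, 0, 0, -1.18, 0.77, -0.98, 0, 0, 0, -1.36, 0.77, -0.98, 0, 0, 0, -1.54]

```text
time_s: 15.9
eef_pos: [0.5582, 0.2436, 0.2149]
eef_rot: [-0.0, 0.994, -0.11, 0.0]
wrist_force: [-0.4, -0.5, -0.1]
opening: 0.471
grasp_force: 0.0
```

>>> move_arm:
  plan: [0, 0, -1, 0, 0, -0.03, 0, 0, -1.8, 0, 0, -0.03, 0, 0, -2, 0, 0, -0.03, 0, 0, -2, 0, 0, -0.03, 0, 0, -2, 0, 0, -0.03]

```text
time_s: 16.52
eef_pos: [0.5597, 0.2446, 0.1171]
eef_rot: [-0.001, 0.993, -0.121, 0.002]
wrist_force: [0.1, -0.6, -0.3]
opening: 0.468
grasp_force: 0.0
```

```bash
python3 - <<'E'
from bench import ctrl
from h import *
import cv2
c=pickle.load(open("w4.pkl","rb"));print(unproj(c,(376,254),.051))
c=ctrl.camera("wrist");pickle.dump(c,open("w5.pkl","wb"))
im=cv2.cvtColor(c["pixels"],cv2.COLOR_RGB2BGR)
u=proj(c,[.558,.2435,.051])[0];print(u);cv2.drawMarker(im,tuple(int(t) for t in u),(0,0,255),0,14,1)
cv2.imwrite("pics/w5.png",im)
o=ctrl.get_obs();print(o["eef_pos"],o["q"]);print(q2R(o["eef_rot"]).as_matrix().round(3))
E
```

```text
[0.5593451  0.24918792 0.051     ]
[323.40413722 256.79749918]
[0.55968496 0.24463427 0.117063  ] [2.17965750e-01 3.76924150e-01 1.60702702e+00 6.02750914e-05
 1.15394990e+00 2.03111222e+00]
[[ 0.971 -0.24   0.004]
 [-0.24  -0.971  0.001]
 [ 0.003 -0.002 -1.   ]]
```

View pics/w5.png

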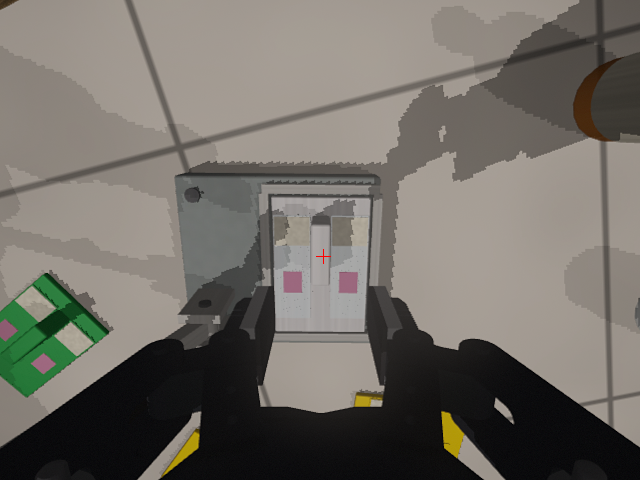

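Rib top spans rows 225–285, centre (320.5,255), midway between the fingers. Descend.

>>> move_arm:
  plan: [-0.02, 0.01, -0.6, 0, 0, 0, -0.02, 0.01, -1.1, 0, 0, 0, -0.02, 0.01, -1.5, 0, 0, 0, -0.02, 0.01, -1.68, 0, 0, 0, -0.02, 0.01, -1.74, 0, 0, 0, -0.02, 0.01, -1.74, 0, 0, 0]

```text
time_s: 17.32
eef_pos: [0.5577, 0.2451, 0.0284]
eef_rot: [-0.0, 0.993, -0.121, 0.0]
wrist_force: [-0.2, -1.0, 1.0]
opening: 0.468
grasp_force: 0.0
```

>>> move_arm:
  plan: [0, 0, 0, 0, 0, 0, 0, 0, 0, 0, 0, 0, 0, 0, 0, 0, 0, 0, 0, 0, 0, 0, 0, 0, 0, 0, 0, 0, 0, 0, 0, 0, 0, 0, 0, 0]
  grip: 3

```text
time_s: 18.08
eef_pos: [0.5579, 0.2451, 0.0287]
eef_rot: [-0.0, 0.993, -0.121, 0.001]
wrist_force: [-1.1, 0.3, 5.5]
opening: 0.126
grasp_force: 61.0
```

>>> move_arm:
  plan: [0, 0, 0.06, 0, 0, 0, 0, 0, 0.2, 0, 0, 0, 0, 0, 0.5, 0, 0, 0, 0, 0, 1, 0, 0, 0, 0, 0, 1.7, 0, 0, 0, 0, 0, 2.5, 0, 0, 0, 0, 0, 3.3, 0, 0, 0, 0, 0, 4, 0, 0, 0, 0, 0, 4.4, 0, 0, 0, 0, 0, 4.4, 0, 0, 0]

```text
time_s: 19.32
eef_pos: [0.5579, 0.2451, 0.2497]
eef_rot: [-0.001, 0.993, -0.121, 0.002]
wrist_force: [1.0, -0.2, -1.5]
opening: 0.127
grasp_force: 60.2
```

>>> move_arm:
  plan: [0, -0.4, 0, 0, 0, 0.04, 0, -1.2, 0, 0, 0, 0.08, -0.1, -2.2, 0, 0, 0, 0.12, -0.1, -3.2, 0, 0, 0, 0.16, -0.2, -4.2, 0, 0, 0, 0.2, -0.2, -5.2, 0, 0, 0, 0.24, -0.3, -6.2, 0, 0, 0, 0.28, -0.4, -7.2, 0, 0, 0, 0.32, -0.5, -8, 0, 0, 0, 0.36, -0.6, -8.6, 0, 0, 0, 0.374]

```text
time_s: 20.58
eef_pos: [0.5258, -0.1864, 0.2454]
eef_rot: [-0.001, 0.998, 0.066, -0.002]
wrist_force: [1.7, -0.1, -1.0]
opening: 0.126
grasp_force: 60.2
```

>>> move_arm:
  plan: [0, -0.7, 0, 0.006, -0.048, 0, 0, -1.4, 0, 0.012, -0.095, 0, -0.1, -2.1, 0, 0.018, -0.143, 0, -0.1, -2.8, 0, 0.025, -0.19, 0, -0.16, -3.3, -0.3, 0.031, -0.238, 0, -0.16, -3.64, -0.6, 0.037, -0.286, 0, -0.16, -3.64, -1, 0.043, -0.333, 0, -0.16, -3.64, -1, 0.0493, -0.381, 0, -0.16, -3.64, -1, 0.0493, -0.381, 0, -0.16, -3.64, -1, 0.0493, -0.381, 0]

```text
time_s: 21.82
eef_pos: [0.519, -0.3669, 0.1972]
eef_rot: [-0.012, 0.98, 0.065, 0.19]
wrist_force: [-0.0, -0.2, 0.3]
opening: 0.123
grasp_force: 60.2
```

```bash
python3 - <<'E'
from bench import ctrl
from h import *
o=ctrl.get_obs();M=q2R(o["eef_rot"]).as_matrix();print(o["eef_pos"],o["q"],o["wrist_force"]);print(M.round(3))
v=[.5024,-.2739,.1287]
T=R.from_euler('z',.1287)*R.from_euler('y',-22,degrees=True)
print("rot err",(T*(q2R(o["eef_rot"])*R.from_euler('x',np.pi)).inv()).as_rotvec())
print("to hover",(np.array([.520,-.3674,.1297])-o["eef_pos"])/.05)
e=T.apply([1,0,0]);n=T.apply([0,0,1]);print(e,n)
c=ctrl.camera("wrist");pickle.dump(c,open("w6.pkl","wb"))
E
```

```text
[ 0.51900197 -0.36687912  0.19721121] [-0.97607676  0.19258937  1.71447369  0.38668697  1.0883668   0.30726567] [-0.00807173 -0.15278568  0.30709795]
[[ 0.92   0.131  0.37 ]
 [ 0.122 -0.991  0.049]
 [ 0.374  0.    -0.928]]
rot err [ 0.00046431 -0.00103724 -0.00273761]
to hover [ 0.01996052 -0.01041767 -1.35022413]
[0.91951565 0.11899941 0.37460659] [-0.37150844 -0.04807888  0.92718385]
```

>>> move_arm:
  plan: [0.02, -0.01, -0.6, 0, 0, 0, 0.02, -0.01, -1.1, 0, 0, 0, 0.02, -0.01, -1.35, 0, 0, 0, 0.1, 0, -1.56, 0, 0, 0, 0.18, 0.01, -1.77, 0, 0, 0, 0.27, 0.02, -1.98, 0, 0, 0, 0.27, 0.02, -1.98, 0, 0, 0, 0.27, 0.02, -1.98, 0, 0, 0]

```text
time_s: 22.88
eef_pos: [0.5329, -0.3662, 0.0991]
eef_rot: [-0.012, 0.979, 0.065, 0.191]
wrist_force: [0.4, -0.1, -1.1]
opening: 0.126
grasp_force: 60.2
```

>>> move_arm:
  plan: [0.015, 0.002, -0.037, 0, 0, 0, 0.03, 0.004, -0.074, 0, 0, 0, 0.03, 0.004, -0.074, 0, 0, 0]

```text
time_s: 23.25
eef_pos: [0.5341, -0.3658, 0.095]
eef_rot: [-0.012, 0.979, 0.065, 0.191]
wrist_force: [0.1, -0.4, -1.5]
opening: 0.123
grasp_force: 60.2
```

>>> move_arm:
  plan: [0.015, 0.002, -0.037, 0, 0, 0, 0.015, 0.002, -0.037, 0, 0, 0]

```text
time_s: 23.5
eef_pos: [0.5349, -0.3657, 0.0931]
eef_rot: [-0.012, 0.979, 0.065, 0.19]
wrist_force: [-0.3, 0.4, -1.5]
opening: 0.128
grasp_force: 60.2
```

>>> move_arm:
  plan: [0.008, 0.001, -0.019, 0, 0, 0, 0.008, 0.001, -0.019, 0, 0, 0]

```text
time_s: 23.75
eef_pos: [0.5353, -0.3656, 0.0922]
eef_rot: [-0.012, 0.979, 0.065, 0.19]
wrist_force: [0.0, 0.7, -0.8]
opening: 0.128
grasp_force: 60.2
```

>>> move_arm:
  plan: [0.008, 0.001, -0.019, 0, 0, 0, 0.008, 0.001, -0.019, 0, 0, 0]

```text
time_s: 24.0
eef_pos: [0.5356, -0.3658, 0.0919]
eef_rot: [-0.012, 0.979, 0.065, 0.191]
wrist_force: [-4.1, 1.1, 4.7]
opening: 0.122
grasp_force: 61.0
```

>>> move_arm:
  plan: [-0.037, -0.005, -0.015, 0, 0, 0, -0.074, -0.01, -0.03, 0, 0, 0, -0.11, -0.014, -0.045, 0, 0, 0, -0.11, -0.014, -0.045, 0, 0, 0]

```text
time_s: 24.5
eef_pos: [0.5305, -0.367, 0.0897]
eef_rot: [-0.011, 0.979, 0.065, 0.191]
wrist_force: [0.4, -1.4, 5.2]
opening: 0.122
grasp_force: 61.1
```

>>> move_arm:
  plan: [-0.018, -0.002, -0.007, 0, 0, 0, -0.018, -0.002, -0.007, 0, 0, 0]

```text
time_s: 24.75
eef_pos: [0.5296, -0.3671, 0.0894]
eef_rot: [-0.011, 0.979, 0.065, 0.191]
wrist_force: [0.7, -0.3, 5.5]
opening: 0.128
grasp_force: 61.1
```

>>> move_arm:
  plan: [-0.018, -0.002, -0.007, 0, 0, 0, -0.018, -0.002, -0.007, 0, 0, 0]

```text
time_s: 25.0
eef_pos: [0.5294, -0.3671, 0.0893]
eef_rot: [-0.011, 0.979, 0.065, 0.192]
wrist_force: [4.3, 0.1, 4.4]
opening: 0.129
grasp_force: 60.7
```

>>> move_arm:
  plan: [-0.018, -0.002, -0.007, 0, 0, 0, -0.018, -0.002, -0.007, 0, 0, 0]

```text
time_s: 25.25
eef_pos: [0.5292, -0.3671, 0.0894]
eef_rot: [-0.011, 0.979, 0.065, 0.192]
wrist_force: [8.0, 1.8, 5.2]
opening: 0.124
grasp_force: 60.6
```

>>> move_arm:
  plan: [-0.015, -0.002, -0.006, 0, 0, 0, -0.015, -0.002, -0.006, 0, 0, 0]

```text
time_s: 25.5
eef_pos: [0.5291, -0.3671, 0.0896]
eef_rot: [-0.011, 0.979, 0.065, 0.193]
wrist_force: [10.6, 1.8, 5.3]
opening: 0.124
grasp_force: 60.5
```

At the stops (down-slope force 10 N, no motion). Release and withdraw along the normal.

>>> move_arm:
  plan: [0, 0, 0, 0, 0, 0, 0, 0, 0, 0, 0, 0, 0, 0, 0, 0, 0, 0, 0, 0, 0, 0, 0, 0, -0.07, -0.01, 0.18, 0, 0, 0, -0.15, -0.02, 0.37, 0, 0, 0, -0.3, -0.04, 0.75, 0, 0, 0, -0.45, -0.06, 1.12, 0, 0, 0, -0.6, -0.08, 1.8, 0, 0, 0, -0.6, -0.08, 2.5, 0, 0, 0]
  grip: 34

```text
time_s: 26.75
eef_pos: [0.4959, -0.3709, 0.2145]
eef_rot: [-0.012, 0.98, 0.064, 0.19]
wrist_force: [1.9, 0.5, 0.5]
opening: 0.399
grasp_force: 0.0
```

>>> move_arm:
  plan: [-0.6, 0, 0.5, 0, 0, 0, -1.2, 0, 1, 0, 0, 0, -1.8, 0, 1.5, 0, 0, 0, -1.8, 0, 1.5, 0, 0, 0, -1.8, 0, 1.5, 0, 0, 0]

```text
time_s: 27.38
eef_pos: [0.4067, -0.3708, 0.288]
eef_rot: [-0.012, 0.979, 0.064, 0.191]
wrist_force: [0.1, 0.7, -0.6]
opening: 0.398
grasp_force: 0.0
```

```bash
python3 - <<'E'
from bench import ctrl
from h import *
import cv2
t=ctrl.camera("top");w=ctrl.camera("wrist");s=ctrl.camera("side")
pickle.dump((t,w,s),open("w7.pkl","wb"))
a=cv2.resize(t["pixels"][205:285,400:556],(780,400),interpolation=2)
b=cv2.resize(w["pixels"],(266,200));c=cv2.resize(s["pixels"][180:360,160:440],(311,200),interpolation=2)
d=cv2.resize(t["pixels"][170:290,170:370],(203,200),interpolation=2)
cv2.imwrite("pics/fin.png",cv2.cvtColor(np.vstack([a,np.hstack([b,c,d])]),cv2.COLOR_RGB2BGR))
o=ctrl.get_obs();print(o["eef_pos"],o["time_s"])
E
```

```text
[ 0.40701751 -0.37017544  0.28683597] 27.525
```

View pics/fin.png

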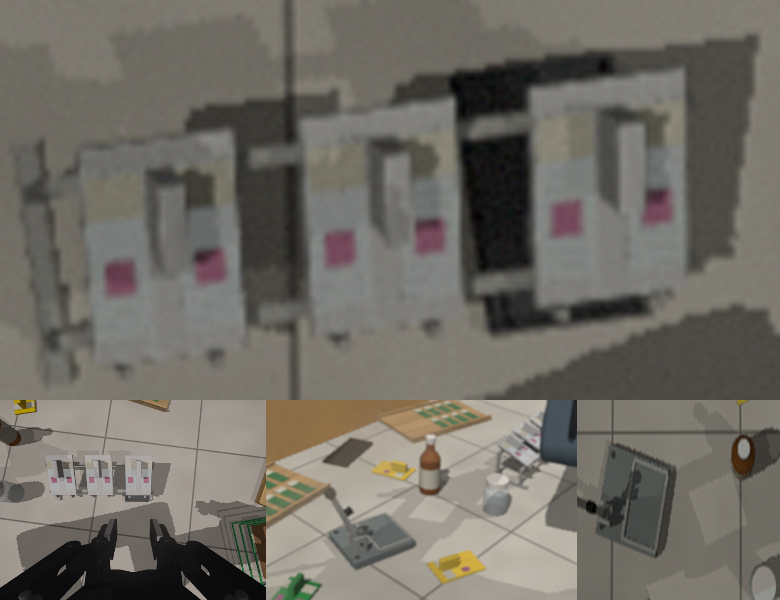

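Final view: the new carrier in the top panel (corners about (530,88)–(685,68) to (537,305)–(688,290)) lines up with the stored ones, with its rib at the high end and its low edge at the stops. The clamp is still open, and the bottle, the jar and the stored carriers have not moved.

```bash
python3 -c "
from bench import ctrl
print(ctrl.hand_in())"
```

```text
the job is handed in; nothing more can be done
None
```

The job is handed in: the clamp is open past centre, and the carrier lies in the empty bay, flat against the stops with its rib at the high end, about 2 mm off the bay's middle at most. On the first try at opening it, the knob slipped from the grip and the clamp fell shut again, with the carrier still in its nest.

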